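# Put the big weight away in the case with the locking lid stay

### The arm

A 6-joint arm with a two-finger parallel gripper is mounted at the origin on a cart in front of the work surface, level with it; the furniture and walls round the work are solid. World frame = base frame: x ahead of the robot, y to its left, z up, the work surface at z = 0. Lengths are in m, angles in rad, forces in N, time in s.
With the tool pointing down it reaches from about 0.225 to 0.875 m from the base axis. Payload 3.4 kg.
Tool frame: the origin (TCP) lies on the centre line of the jaws, within the pads' length; the fingertips stand 17 mm ahead of it and the grasp point (between the pads) lies 2 mm behind it; z points along the fingers, y is the line along which they close (so a half turn about z gives the same grasp; the last joint's range is limited). The gripper opens to 85 mm and grips with 20 to 120 N. Pads are 22 mm wide; open, the fingers measure 114 mm over their backs; the gripper's body (76 mm by 85 mm) begins 54 mm behind the grasp point. The pads swing forward as they close: fully open they stand 13 mm farther back than shut.
Start: joints at [1.196, 0.276, 1.505, -0, 1.361, -0.121], TCP at [0.144, 0.557, 0.248] pointing down, gripper open.
Joint ranges: [-2.89, 2.89], [-0.75, 2.08], [0.22, 2.7], [-1.18, 4.32], [0.11, 2.71], [-2.7, 2.7]. Speed limits (rad/s): [2.57, 2.57, 3.14, 3.14, 3.14, 3.14].

### API

Orientations are given as a unit quaternion [w, x, y, z].
In Python, from rig import manip gives the robot as it stands.
- The arm moves only by the tool move_arm, never from a script. Its argument "steps" is one flat list of numbers, 7 for each row, row after row: the turn, a rotation vector about the world's x, y, z normalised to -1 to 1, where 1 is 360 degrees, then the shift along the world's x, y, z normalised to -1 to 1, where 1 is 1 m, then the opening, from -1 (shut) to 1 (fully open). A call has exactly 10 rows; each row is the pose to reach, as a shift and turn from the pose commanded when the call began, turning the shorter way round; what a row does not reach only later rows make up. A row lasts 1/10 s, in which the tool goes at most 50 mm and 8.59 degrees, less where a joint would pass 70% of its speed; a pose out of reach is approached as far as the arm can. A call with a number of a shift or a turn outside -1 to 1 is refused whole. A call with a gripper value outside its range is refused whole. The fingers move at their own pace and stop on an object; "squeeze" is the grip in N (left out, the last holds). Time passes only in rows, so rows that repeat a pose let the fingers close, or fill a call up. It gives the time, the measured TCP pose, the force, the opening and the grip force at its end, in the units of the state.
- manip.get_state(): the state, without advancing time (a new reading comes with each control period).
- manip.get_image(name): name is "scene" or "top" or "wrist"; returns a dict with "pixels" (480x640x3 uint8, blue, green, red), "fx", "fy", "cx", "cy" (pixels), "R" (3x3) and "t" (3): a world point X has camera coordinates R X + t. Camera axes: x right, y down, z forward; pixel columns grow to the right and rows downward; lengths in m; the calibration is good to about 2 mm. A picture is of the moment at which its call begins. There is no depth.
- manip.sign_off(): hands the job in; it is judged then, once.
The state is a dict: "clock": time; "qpos": joint angles; "qd": joint speeds; "effort": joint torques, N m; "position": TCP position; "ee_rot": TCP orientation; "contact_force": force on the tool from outside, world axes, zero at the start; "moment": the same for the moment, N m; "width": finger opening in m; "gripper_force": force on a finger pad.
Only numpy, scipy, OpenCV 4.12 (cv2) and the standard library are available. Lean on these libraries where they do the work, as an engineer would, in place of code of your own. Each camera call takes 0.05 s, during which the arm holds its last target. There are 200 camera calls.

### The job

Raise the lid of the blue case by its steel front handle until the folding stay on its left side snaps past straight and locks, pressing only lightly against the stop so that the stay is not strained, and let go; then stand the largest of the three loose steel weights upright in the sunk front part of the grey foam. Then break the stay's joint by its red grip and, still holding that grip, lower the lid gently until it is fully shut; leave the other things on the bench alone.

Things in the scene. Friction and masses are not known exactly. Their poses are not given: they have to be found in the camera images.
- case: blue metal case fixed to the bench, 180 mm deep (x), 190 mm wide (y), 116 mm high with its lid shut, walls 6 mm. Origin: centre of its underside; x points to its back, where the lid is hinged, y to its left, where the stay is, z up. It never moves or gives.
- case_hinge (a point): middle of the lid's hinge axis, which runs along the case's y: 110 mm above the case's underside, 90 mm behind its centre. The locked-open lid (190 mm wide, 180 mm long, 12 mm thick) stands up from here, leaning 8 to 20 degrees to the front.
- lid (a joint): angle of the lid, rad: 0 shut, growing as it opens. Its greatest, with the stay straight, differs each time (1.22 to 1.42) with the setting of the stay's foot. The stay locks only if brought right up to that stop: its joint then sinks past straight by its own weight and, as the push is eased, it holds the lid some 0.01 lower. Unlocked, the lid (0.75 kg, hardly any friction) falls shut.
- handle (a point): middle of the bar of the U-shaped steel lid handle: a round bar 12 mm thick, 98 mm free between its arms, along the case's y, in the plane of the lid, 35 mm clear of the lid's front edge. It moves on an arc of 221 mm about the hinge axis: 110 mm high in front of the shut case, about 325 mm high with the stay straight. It can turn between fingers that pinch it.
- stay_grip (a point): centre of the red grip on the stay's middle  a round bar 16 mm thick, 46 mm long along the case's y, 55 mm left of the case's side. The stay is two 70 mm links, the upper pinned to the lid 100 mm from the hinge, so the grip moves on a circle of 70 mm about the foot: locked, above and a little behind it, about 145 mm high; lid shut, about 68 mm ahead of it and 15 mm below, 65 mm high.
- foot (a joint): how far the stay's foot (its lower pin) has been dragged along its clamped slot since the start, m, growing upward. The foot sits about 85 mm ahead of the hinge axis and 29 mm below it, set up to 7 mm either way along the upright slot; that setting is not measured. Over about 9 N of push on the handle against the stop drags it; up to 1 mm is harmless.
- recess (a point): middle of the floor of the sunk front part of the grey foam in the case, 45 mm above the bench, 135 mm ahead of the hinge axis: 67 mm along the case's x, 140 mm along y, 15 mm deep in the foam. The case's rim is 59 mm above this floor. Axes as the case's.
- big_weight (a point): centre, half-way up, of the largest loose weight: bright steel cylinder with a knob on top, 30 mm across, 45 mm high, about 0.25 kg, standing on the bench.
- mid_weight (a point): centre of the middle weight, same shape, 24 mm across, 37 mm high; stays where it is.
- small_weight (a point): centre of the smallest weight, same shape, 19 mm across, 29 mm high; stays where it is.
- weight_200: the largest weight; origin at the middle of its underside.
- stay_lower: the stay's lower link with the red grip; origin on its lower pin. To unlock, the grip is pulled to the front of the case (at first also a little up) through straight, a light pull; from there the lid's weight pushes it on forward and down, so it has to be held firmly and led round its circle at the pace at which the lid shall come down.
- sample_box: small black chip box with a clear lid, 69 x 66 x 20 mm, on the bench; bystander.
- syringe_1: white syringe with a blue tip, 130 mm long, lying on the bench; bystander.
- syringe_2: white syringe with an orange tip, 130 mm long, lying on the bench; bystander.
There are look-alikes about, which are no part of the job. What is shaped like the weight_200 but black or purple is not meant.

How it is judged:
On the way, in this order (a step that is already met when the one before it is completed fails the run):
1. the lid is being raised by its handle (value of joint lid above 0.6 rad and contact force between the fingers and lid above 0.5 N), for 0.1 s.
2. the stay has locked and carries the lid, the hand is off it (value of joint lid above 1.15 rad and velocity of joint lid between -0.1 and 0.1 rad/s and contact force between the fingers and lid below 0.2 N), for 0.3 s.
3. the largest weight stands released in the front recess with the stay still locked (value of joint lid above 1.15 rad and velocity of joint lid between -0.1 and 0.1 rad/s and z of big_weight in the frame of recess between 0.017 and 0.028 m and x of big_weight in the frame of recess between -0.025 and 0.025 m and y of big_weight in the frame of recess between -0.06 and 0.06 m and angle between big_weight's own z axis and vertical below 0.15 rad and contact force between the fingers and weight_200 below 0.2 N), for 0.3 s.
4. the stay is broken and the lid is on its way down, led by the red grip (value of joint lid between 0.15 and 0.9 rad and contact force between the fingers and stay_lower above 0.5 N), for 0.2 s.
At the end, for the whole second after the job is handed in: The lid is shut (within 0.03 rad) and still; the largest weight stands upright (within 0.15 rad) on the floor of the front recess, within 25 mm along and 60 mm across of its middle, at rest (value of joint lid below 0.03 rad and velocity of joint lid below 0.05 rad/s and z of big_weight in the frame of recess between 0.017 and 0.028 m and x of big_weight in the frame of recess between -0.025 and 0.025 m and y of big_weight in the frame of recess between -0.06 and 0.06 m and angle between big_weight's own z axis and vertical below 0.15 rad and linear speed of weight_200 below 0.02 m/s); the robot touches nothing.
It fails at once if the lid is dropped (falls faster than 1.6 rad/s) (velocity of joint lid below -1.6 rad/s).
It fails at once if the stay is strained: its foot is dragged along its slot by more than 1 mm (value of joint foot above 0.001 m or value of joint foot below -0.001 m).
It fails at once if a bystander is moved by more than 30 mm (distance of any of mid_weight, small_weight, sample_box, syringe_1, syringe_2 from where it was at the start of the episode above 0.03 m).
It also fails if it takes over 72 s, if anything falls off the work surface, if the arm or the gripper's body presses on something with over 40 N, if the wrist force passes 120 N, or if a joint passes its speed limit or range.

## Working session

There is one attempt and no reset: what is moved stays moved. The work goes in short steps, Python scripts to look and compute and a tool call to move; the robot and the scene stay as the last step left them, time stands still between calls to the robot, and variables do not carry over. Pictures are saved under pics/ and viewed, at most 10 in all, crops included, and the job is handed in when it is done.

Besides the shell and the picture viewer there is one more tool, called after ">>>" as name(argument=value, ...) on one line, values as JSON. move_arm: Moves the arm, as the interface text tells. Scaled input: -1 to 1 covers 1 m each way for a shift and 360 degrees each way for a turn. Its arguments: {"type":"object","properties":{"steps":{"type":"array"},"squeeze":{"type":"number"}},"required":["steps"]}

```bash
mkdir -p pics; ls; cat > h.py <<'E'
import numpy as np, cv2
from rig import manip
def shot(n,f):
    im=manip.get_image(n); cv2.imwrite(f'pics/{f}.png',im['pixels']); np.savez(f'pics/{f}.npz',**{k:np.array(v) for k,v in im.items()}); return im
def load(f): return dict(np.load(f'pics/{f}.npz'))
def ray(im,u,v):
    R=np.array(im['R']);t=np.array(im['t'])
    c=-R.T@t; d=R.T@np.array([(u-im['cx'])/im['fx'],(v-im['cy'])/im['fy'],1]); return c,d/np.linalg.norm(d)
def onz(im,u,v,z):
    c,d=ray(im,u,v); return c+d*(z-c[2])/d[2]
def tri(a,ua,b,ub):
    c1,d1=ray(a,*ua);c2,d2=ray(b,*ub)
    s=np.linalg.lstsq(np.c_[d1,-d2],c2-c1,rcond=None)[0]
    p,q=c1+s[0]*d1,c2+s[1]*d2; return (p+q)/2,np.linalg.norm(p-q)
def proj(im,X):
    p=im['R']@np.array(X)+im['t']; return im['fx']*p[0]/p[2]+im['cx'],im['fy']*p[1]/p[2]+im['cy']
E
python3 - <<'E'
from h import *
for n in('scene','top'):
    i=shot(n,n+'0'); c,d=ray(i,320,240); print(n,c,d,i['fx'])
s=manip.get_state(); print(s)
E
```

```text
pics
scene [ 0.06029988 -0.59301902  0.73591353] [ 0.48813333  0.54740466 -0.67976025] 502.3154746608633
top [ 0.40029141 -0.0602688   1.16608154] [ 0.12170227 -0.01527793 -0.99244906] 557.0673282529781
{'clock': 0.1, 'qpos': array([ 1.19601189e+00,  2.76528067e-01,  1.50601701e+00,  1.43031015e-05,
        1.36069149e+00, -1.21006140e-01]), 'qd': array([ 7.74929639e-05, -5.84932707e-04, -7.23825755e-04, -5.12470514e-04,
       -2.78511090e-04, -5.55576634e-04]), 'effort': array([ 1.59248215e-03, -4.17702627e+01, -2.46406066e+01, -1.56341403e-04,
        5.94732701e-03,  3.28105637e-05]), 'position': array([0.14420121, 0.55616548, 0.24752411]), 'ee_rot': array([-2.08457774e-04,  1.26550359e-01,  9.91959843e-01, -7.95113668e-04]), 'contact_force': array([-1.01004745,  0.87945527,  0.02221063]), 'moment': array([0.04950701, 0.00328073, 0.00665582]), 'gripper_force': 0.0, 'width': 0.0854324675389679}
```

View pics/scene0.png

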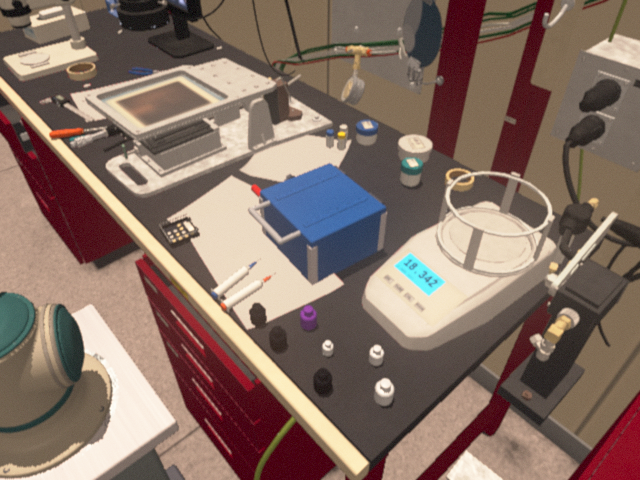

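View pics/top0.png

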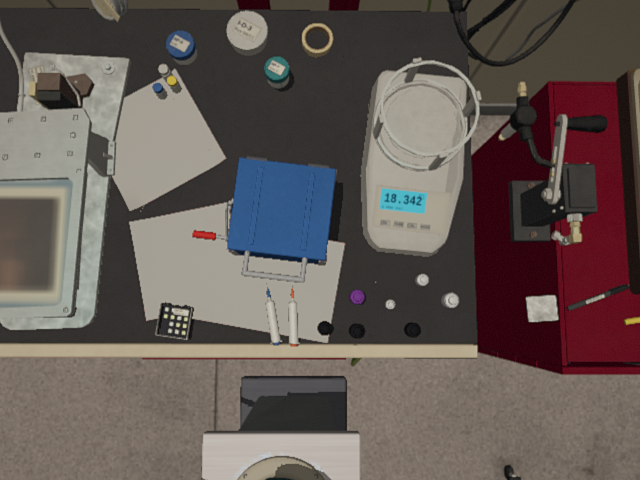

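Scene/top show the blue case (top view centre ≈(283,210)), its handle bar ≈(273,277) and the red grip ≈(208,236). Bright weights in the top view are at (391,304), (423,280) and (451,300). In the scene view they are at (327,348), (376,355) and (384,391). (451,300) looks largest; the black and purple ones are decoys. Next I measure and confirm with a crop.

```bash
python3 - <<'E'
from h import *
t=load('top0'); s=load('scene0')
px=t['pixels']; hsv=cv2.cvtColor(px,cv2.COLOR_BGR2HSV)
m=cv2.inRange(hsv,(100,120,60),(125,255,255)); m=cv2.morphologyEx(m,cv2.MORPH_OPEN,np.ones((5,5)))
n,l,st,ce=cv2.connectedComponentsWithStats(m); k=l[210,283]; cs=max(cv2.findContours((l==k).astype('uint8'),cv2.RETR_EXTERNAL,cv2.CHAIN_APPROX_NONE)[0],key=cv2.contourArea)
ap=cv2.approxPolyDP(cs,8,True)[:,0]; print(ap.tolist())
for p in ap: print('corner',onz(t,*p,.116).round(4))
# red grip
m=cv2.inRange(hsv,(0,150,90),(8,255,255))|cv2.inRange(hsv,(172,150,90),(180,255,255)); m[:,:180]=0;m[:,250:]=0;m[:200]=0;m[260:]=0
ys,xs=np.nonzero(m); r=cv2.minAreaRect(np.c_[xs,ys].astype('float32')); print('grip',r,onz(t,*r[0],.065), [onz(t,*p,.065).round(4).tolist() for p in cv2.boxPoints(r)])
# weights
def w(im,pts,z):
    g=cv2.cvtColor(im['pixels'],cv2.COLOR_BGR2HSV)
    m=((g[...,2]>110)&(g[...,1]<70)).astype('uint8'); n,l,st,ce=cv2.connectedComponentsWithStats(m)
    for u,v in pts:
        k=l[v-2:v+3,u-2:u+3].max(); print(u,v,st[k],ce[k].round(1),onz(im,*ce[k],z).round(4))
w(t,[(391,304),(423,280),(451,300)],.03); w(s,[(327,348),(376,355),(384,391)],.022)
a=cv2.resize(px[265:345,215:465],None,fx=3,fy=3,interpolation=cv2.INTER_CUBIC)
b=cv2.resize(s['pixels'][330:410,300:400],None,fx=3,fy=3,interpolation=cv2.INTER_CUBIC)
o=np.zeros((500,750,3),'uint8'); o[:240]=a; o[250:490,:300]=b
c=cv2.resize(px[215:295,215:325],None,fx=3,fy=3,interpolation=cv2.INTER_CUBIC); o[250:490,310:640]=c
cv2.imwrite('pics/c1.png',o)
E
```

```text
[[239, 158], [228, 248], [325, 259], [335, 169]]
corner [0.688  0.0801 0.116 ]
corner [0.5133 0.0976 0.116 ]
corner [ 0.4929 -0.0859  0.116 ]
corner [ 0.6672 -0.1052  0.116 ]
grip ((203.876953125, 234.48463439941406), (21.954147338867188, 6.697875499725342), 7.125016689300537) [0.54563267 0.1537297  0.065     ] [[0.5416, 0.176, 0.065], [0.555, 0.1748, 0.065], [0.5496, 0.1314, 0.065], [0.5363, 0.1327, 0.065]]
391 304 [386 300   9   9  69] [390. 304.] [ 0.4092 -0.22    0.03  ]
423 280 [417 274  12  12 114] [422.4 279.4] [ 0.4592 -0.2869  0.03  ]
451 300 [444 293  15  15 176] [451.  299.9] [ 0.4176 -0.3445  0.03  ]
327 348 [322 339  12  17 163] [327.3 347.2] [ 0.4042 -0.2262  0.022 ]
376 355 [369 344  16  22 268] [376.  354.3] [ 0.4555 -0.2909  0.022 ]
384 391 [374 377  21  28 446] [383.8 390.9] [ 0.4153 -0.3462  0.022 ]
```

View pics/c1.png

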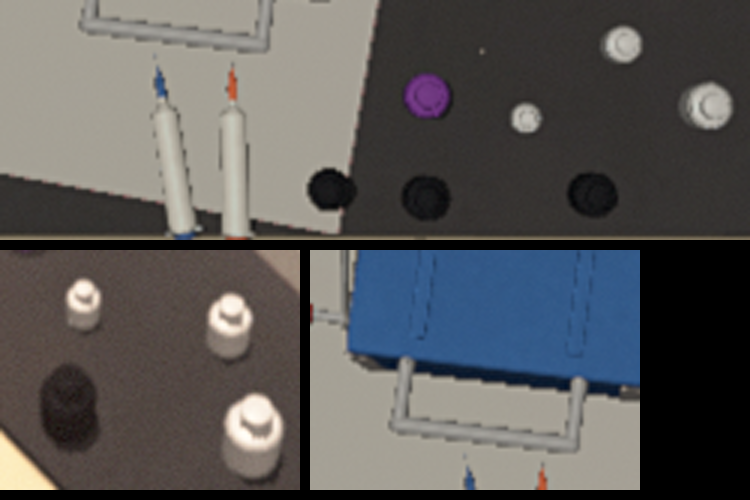

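Largest bright weight = top (451,300) / scene (384,391). Its blob is the biggest of the three bright ones (15 px against 12 and 9), and the black and purple ones are excluded. It lies at about (0.416, -0.345). Next I check the handle and work out the stay kinematics.

```bash
cat > k.py <<'E'
import numpy as np
C=np.array([.5904,-.0034]); yaw=np.radians(-6.0)
def w(x,y,z): return np.array([C[0]+x*np.cos(yaw)-y*np.sin(yaw),C[1]+x*np.sin(yaw)+y*np.cos(yaw),z])
def cf(p): d=np.array(p)[:2]-C; return np.array([d[0]*np.cos(yaw)+d[1]*np.sin(yaw),-d[0]*np.sin(yaw)+d[1]*np.cos(yaw),p[2]])
def handle(th): return w(.09-.221*np.cos(th),0,.11+.221*np.sin(th))
# stay in case x,z
def pin(th): return np.array([.09-.1*np.cos(th),.11+.1*np.sin(th)])
def grip(th,s):
    F=np.array([.005,.081+s]);P=pin(th);d=P-F;L=np.linalg.norm(d);h=np.sqrt(max(0,.07**2-L*L/4));n=np.array([-d[1],d[0]])/L
    return (F+P)/2+h*n if n[0]<0 else (F+P)/2-h*n
def thmax(s):
    from scipy.optimize import brentq
    return brentq(lambda t:np.linalg.norm(pin(t)-np.array([.005,.081+s]))-.14,.8,1.7)
E
python3 - <<'E'
from h import *; import k
t=load('top0');s=load('scene0')
print('handle model',k.handle(0),'px',proj(t,k.handle(0)),'meas',onz(t,273.5,277,.114), 'scene px',proj(s,k.handle(0)))
for q in(-.007,0,.007): print(q,k.thmax(q),k.grip(0,q),k.grip(k.thmax(q)-1e-4,q))
E
```

```text
handle model [0.46011763 0.01029323 0.11      ] px (np.float64(274.0955755118628), np.float64(276.39093635942663)) meas [0.45874063 0.01113495 0.114     ] scene px (np.float64(265.55163040610404), np.float64(225.22553195706394))
-0.007 1.2286501027803438 [-0.06455762  0.06614266] [0.0300885  0.13934958]
0 1.3275094382177046 [-0.06296081  0.06422717] [0.03484816 0.14431735]
0.007 1.4254265945677909 [-0.05928022  0.06028622] [0.03968139 0.14880461]
```

>>> move_arm(steps=[0, 0, -0.226, 0.316, -0.547, -0.03, -0.3, 0, 0, -0.226, 0.316, -0.547, -0.03, -0.3, 0, 0, -0.226, 0.316, -0.547, -0.03, -0.3, 0, 0, -0.226, 0.316, -0.547, -0.03, -0.3, 0, 0, -0.226, 0.316, -0.547, -0.03, -0.3, 0, 0, -0.226, 0.316, -0.547, -0.03, -0.3, 0, 0, -0.226, 0.316, -0.547, -0.03, -0.3, 0, 0, -0.226, 0.316, -0.547, -0.03, -0.3, 0, 0, -0.226, 0.316, -0.547, -0.03, -0.3, 0, 0, -0.226, 0.316, -0.547, -0.03, -0.3], squeeze=30)

```text
clock: 1.1
position: [0.3946, 0.1223, 0.2245]
ee_rot: [0.0, 0.744, 0.668, 0.0]
contact_force: [1.1, 1.8, -0.4]
width: 0.0298
gripper_force: 0.0
```

>>> move_arm(steps=[0, 0, 0, 0.066, -0.113, 0, -0.3, 0, 0, 0, 0.066, -0.113, 0, -0.3, 0, 0, 0, 0.066, -0.113, 0, -0.3, 0, 0, 0, 0.066, -0.113, -0.03, -0.3, 0, 0, 0, 0.066, -0.113, -0.07, -0.3, 0, 0, 0, 0.066, -0.113, -0.115, -0.3, 0, 0, 0, 0.066, -0.113, -0.115, -0.3, 0, 0, 0, 0.066, -0.113, -0.115, -1, 0, 0, 0, 0.066, -0.113, -0.115, -1, 0, 0, 0, 0.066, -0.113, -0.115, -1], squeeze=30)

```text
clock: 2.1
position: [0.4611, 0.0111, 0.1111]
ee_rot: [0.001, 0.743, 0.67, 0.001]
contact_force: [1.1, -0.2, -4.4]
width: 0.0107
gripper_force: 29.2
```

>>> move_arm(steps=[0, 0, 0, 0.0003, 0, 0.011, -1, 0, 0, 0, 0.0016, -0.0002, 0.0265, -1, 0, 0, 0, 0.0044, -0.0005, 0.0439, -1, 0, 0, 0, 0.0098, -0.001, 0.0653, -1, 0, 0, 0, 0.0173, -0.0018, 0.0861, -1, 0, 0, 0, 0.0269, -0.0028, 0.106, -1, 0, 0, 0, 0.0384, -0.004, 0.1248, -1, 0, 0, 0, 0.0517, -0.0054, 0.1424, -1, 0, 0, 0, 0.059, -0.0062, 0.1506, -1, 0, 0, 0, 0.0635, -0.0067, 0.1554, -1])

```text
clock: 3.1
position: [0.5215, 0.0042, 0.2669]
ee_rot: [-0.001, 0.742, 0.67, -0.002]
contact_force: [-6.6, -1.5, 0.8]
width: 0.0107
gripper_force: 29.6
```

>>> move_arm(steps=[0, 0, 0, 0.0096, -0.001, 0.0091, -1, 0, 0, 0, 0.0196, -0.002, 0.0177, -1, 0, 0, 0, 0.0302, -0.0032, 0.0256, -1, 0, 0, 0, 0.0412, -0.0043, 0.0329, -1, 0, 0, 0, 0.0526, -0.0055, 0.0395, -1, 0, 0, 0, 0.0605, -0.0064, 0.0435, -1, 0, 0, 0, 0.0664, -0.007, 0.0463, -1, 0, 0, 0, 0.0664, -0.007, 0.0463, -1, 0, 0, 0, 0.0664, -0.007, 0.0463, -1, 0, 0, 0, 0.0664, -0.007, 0.0463, -1])

```text
clock: 4.1
position: [0.5879, -0.0033, 0.3153]
ee_rot: [0.001, 0.743, 0.67, -0.001]
contact_force: [-7.6, -2.0, 9.8]
width: 0.0111
gripper_force: 31.2
```

```bash
python3 - <<'E'
from h import *; import k
t=shot('top','top1');s=shot('scene','scene1')
st=manip.get_state(); p=st['position']; print(p,k.cf(p),st['contact_force'])
def red(im,g):
    hsv=cv2.cvtColor(im['pixels'],cv2.COLOR_BGR2HSV)
    m=cv2.inRange(hsv,(0,150,80),(8,255,255))|cv2.inRange(hsv,(172,150,80),(180,255,255))
    n,l,stt,ce=cv2.connectedComponentsWithStats(m)
    for i in range(1,n):
        if np.hypot(*(ce[i]-g))<60 and stt[i][4]>15: print(stt[i],ce[i].round(1))
for q in(-.007,0,.007):
  for th in (1.1,1.15,1.2):
    x,z=k.grip(th,q); X=k.w(x,.15,z); print(q,th,k.grip(th,q).round(4),proj(t,X),proj(s,X))
x,z=k.grip(1.15,0);X=k.w(x,.15,z); red(t,np.array(proj(t,X)).ravel()); red(s,np.array(proj(s,X)).ravel())
o=np.hstack([cv2.resize(t['pixels'][150:300,150:300],(400,400)),cv2.resize(s['pixels'][90:290,200:400],(400,400))]);cv2.imwrite('pics/c2.png',o)
E
```

```text
[ 0.587862   -0.00333283  0.31528389] [-2.53111622e-03 -1.98490938e-04  3.15283895e-01] [-7.32894625 -1.35391053 10.34069301]
-0.007 1.1 [0.0016 0.1439] (np.float64(201.02298146506874), np.float64(195.88761478929172)) (np.float64(281.26865378778535), np.float64(152.0745324660695))
-0.007 1.15 [0.0091 0.1439] (np.float64(201.5561235187341), np.float64(191.9686913749146)) (np.float64(284.2140166310181), np.float64(150.97082292394737))
-0.007 1.2 [0.0186 0.1427] (np.float64(202.3575061017757), np.float64(187.11190532540786)) (np.float64(287.9716986341762), np.float64(150.03668996203467))
0 1.1 [-0.0054  0.1502] (np.float64(199.85149178793313), np.float64(198.92717573425628)) (np.float64(278.3169689535512), np.float64(150.6153649802884))
0 1.15 [0.0006 0.1509] (np.float64(200.21331957593486), np.float64(195.66909761856175)) (np.float64(280.7004969915192), np.float64(149.4521421124366))
0 1.2 [0.0072 0.151 ] (np.float64(200.67143970177466), np.float64(192.18368303811644)) (np.float64(283.30238200537997), np.float64(148.4284218965111))
0.007 1.1 [-0.0107  0.1562] (np.float64(198.82624304060022), np.float64(201.07461698209224)) (np.float64(276.0615451520633), np.float64(148.9820630877157))
0.007 1.15 [-0.0053  0.1572] (np.float64(199.10471526470394), np.float64(198.08641107432618)) (np.float64(278.20465966043685), np.float64(147.7561647049345))
0.007 1.2 [0.0004 0.1579] (np.float64(199.44959939689343), np.float64(194.98311427824257)) (np.float64(280.4701424977942), np.float64(146.65673437339993))
[193 191  20  11 161] [202.5 196.1]
[273 142  14  14  81] [278.9 148.3]
```

View pics/c2.png

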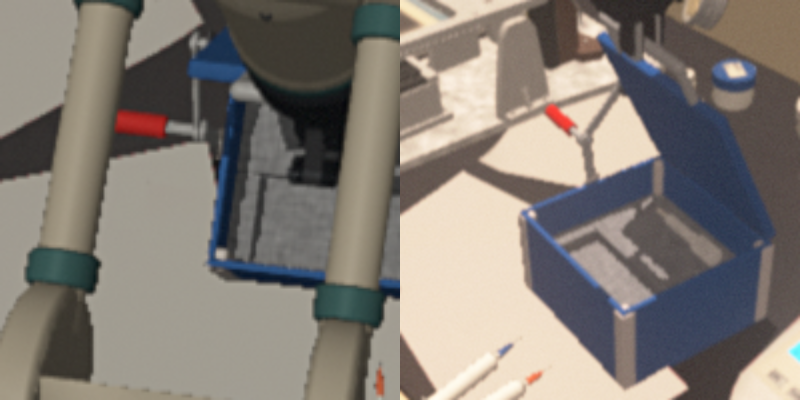

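Lid up and gripped; the red grip is at top (202,196) and scene (279,148). The stay is not yet straight, and the estimated stop is about 1.30–1.38 rad. I continue, slightly further out radially.

>>> move_arm(steps=[0, 0, 0, 0.002, -0.0002, 0.004, -1, 0, 0, 0, 0.004, -0.0004, 0.006, -1, 0, 0, 0, 0.007, -0.0007, 0.0075, -1, 0, 0, 0, 0.01, -0.001, 0.0085, -1, 0, 0, 0, 0.013, -0.0014, 0.0095, -1, 0, 0, 0, 0.015, -0.0016, 0.0105, -1, 0, 0, 0, 0.017, -0.0018, 0.011, -1, 0, 0, 0, 0.017, -0.0018, 0.011, -1, 0, 0, 0, 0.017, -0.0018, 0.011, -1, 0, 0, 0, 0.017, -0.0018, 0.011, -1])

```text
clock: 5.2
position: [0.6068, -0.0054, 0.3236]
ee_rot: [0.001, 0.743, 0.67, -0.001]
contact_force: [-4.9, -4.5, 3.7]
width: 0.011
gripper_force: 30.2
```

```bash
cat >> k.py <<'E'
def rep():
    from rig import manip
    s=manip.get_state();p=cf(s['position']);f=s['contact_force'];fc=np.array([f[0]*np.cos(yaw)+f[1]*np.sin(yaw),f[2]])
    th=np.arctan2(p[2]-.11,.09-p[0]);r=np.hypot(p[2]-.11,.09-p[0])
    print('t',s['clock'],'case',p.round(4),'th',th.round(4),'r',r.round(4),'Ftan',(fc@[np.sin(th),np.cos(th)]).round(2),'Frad',(fc@[-np.cos(th),np.sin(th)]).round(2),s['width'].round(4))
E
python3 - <<'E'
from h import *; import k
t=shot('top','top2');s=shot('scene','scene2'); k.rep()
for im,g in((t,(202,193)),(s,(281,148))):
    hsv=cv2.cvtColor(im['pixels'],cv2.COLOR_BGR2HSV)
    m=cv2.inRange(hsv,(0,150,80),(8,255,255))|cv2.inRange(hsv,(172,150,80),(180,255,255))
    n,l,st,ce=cv2.connectedComponentsWithStats(m)
    for i in range(1,n):
        if np.hypot(*(ce[i]-g))<40 and st[i][4]>15: print(st[i],ce[i].round(1))
for q in(-.003,0,.003,.006):
  for th in(1.15,1.24):
    x,z=k.grip(th,q);X=k.w(x,.15,z);print(q,th,k.thmax(q).__round__(3),np.round(proj(t,X),1),np.round(proj(s,X),1))
E
```

```text
Traceback (most recent call last):
  File "k.py", line 18, in rep
    print('t',s['clock'],'case',p.round(4),'th',th.round(4),'r',r.round(4),'Ftan',(fc@[np.sin(th),np.cos(th)]).round(2),'Frad',(fc@[-np.cos(th),np.sin(th)]).round(2),s['width'].round(4))
                                                                                                                                                                      ^^^^^^^^^^^^^^^^
AttributeError: 'float' object has no attribute 'round'
```

```bash
sed -i "s/,s\['width'\].round(4))/,round(s['width'],4))/" k.py
python3 - <<'E'
from h import *; import k
k.rep()
t=load('top2');s=load('scene2')
for im,g in((t,(202,193)),(s,(281,148))):
    hsv=cv2.cvtColor(im['pixels'],cv2.COLOR_BGR2HSV)
    m=cv2.inRange(hsv,(0,150,80),(8,255,255))|cv2.inRange(hsv,(172,150,80),(180,255,255))
    n,l,st,ce=cv2.connectedComponentsWithStats(m)
    for i in range(1,n):
        if np.hypot(*(ce[i]-g))<40 and st[i][4]>15: print(st[i],ce[i].round(1))
for q in(-.003,0,.003,.006):
  for th in(1.15,1.24):
    x,z=k.grip(th,q);X=k.w(x,.15,z);print(q,th,k.thmax(q).__round__(3),np.round(proj(t,X),1),np.round(proj(s,X),1))
E
```

```text
t 5.3 case [ 1.650e-02 -3.000e-04  3.236e-01] th 1.2393 r 0.2259 Ftan -2.24 Frad 3.12 0.0101
[192 184  22  11 180] [202.5 189.3]
[278 141  14  13  81] [283.8 146.6]
-0.003 1.15 1.285 [200.7 194.3] [282.  150.1]
-0.003 1.24 1.285 [201.9 186.9] [287.7 148.5]
0 1.15 1.328 [200.2 195.7] [280.7 149.5]
0 1.24 1.328 [201.1 189.1] [285.6 147.7]
0.003 1.15 1.37 [199.7 196.8] [279.5 148.7]
0.003 1.24 1.37 [200.5 190.7] [284.1 147. ]
0.006 1.15 1.412 [199.3 197.8] [278.5 148. ]
0.006 1.24 1.412 [200. 192.] [282.8 146.2]
```

>>> move_arm(steps=[0, 0, 0, 0.002, -0.0002, 0.0007, -1, 0, 0, 0, 0.004, -0.0004, 0.0013, -1, 0, 0, 0, 0.006, -0.0006, 0.002, -1, 0, 0, 0, 0.008, -0.0008, 0.0026, -1, 0, 0, 0, 0.01, -0.001, 0.0032, -1, 0, 0, 0, 0.0115, -0.0012, 0.0036, -1, 0, 0, 0, 0.0128, -0.0013, 0.004, -1, 0, 0, 0, 0.0128, -0.0013, 0.004, -1, 0, 0, 0, 0.0128, -0.0013, 0.004, -1, 0, 0, 0, 0.0128, -0.0013, 0.004, -1])

```text
clock: 6.3
position: [0.6198, -0.0068, 0.3278]
ee_rot: [0.001, 0.743, 0.67, -0.001]
contact_force: [-3.6, -4.1, 3.0]
width: 0.0104
gripper_force: 30.6
```

```bash
python3 -c "
import k;k.rep()"
```

```text
t 6.3 case [ 2.960e-02 -3.000e-04  3.278e-01] th 1.3002 r 0.2261 Ftan -2.24 Frad 3.71 0.0104
```

>>> move_arm(steps=[0, 0, 0, 0.0008, -0.0001, 0.0002, -1, 0, 0, 0, 0.0016, -0.0002, 0.0004, -1, 0, 0, 0, 0.0024, -0.0003, 0.0006, -1, 0, 0, 0, 0.0032, -0.0003, 0.0008, -1, 0, 0, 0, 0.0032, -0.0003, 0.0008, -1, 0, 0, 0, 0.0032, -0.0003, 0.0008, -1, 0, 0, 0, 0.0032, -0.0003, 0.0008, -1, 0, 0, 0, 0.0032, -0.0003, 0.0008, -1, 0, 0, 0, 0.0032, -0.0003, 0.0008, -1, 0, 0, 0, 0.0032, -0.0003, 0.0008, -1])

```text
clock: 7.3
position: [0.6231, -0.0071, 0.3289]
ee_rot: [0.001, 0.743, 0.67, -0.0]
contact_force: [-3.2, -4.6, 4.3]
width: 0.011
gripper_force: 30.5
```

```bash
python3 -c "
import k;k.rep()"
```

```text
t 7.3 case [ 3.290e-02 -3.000e-04  3.289e-01] th 1.3157 r 0.2262 Ftan -1.59 Frad 4.82 0.011
```

>>> move_arm(steps=[0, 0, 0, 0.0008, -0.0001, 0.0002, -1, 0, 0, 0, 0.0016, -0.0002, 0.0004, -1, 0, 0, 0, 0.0024, -0.0003, 0.0006, -1, 0, 0, 0, 0.003, -0.0003, 0.0008, -1, 0, 0, 0, 0.003, -0.0003, 0.0008, -1, 0, 0, 0, 0.003, -0.0003, 0.0008, -1, 0, 0, 0, 0.003, -0.0003, 0.0008, -1, 0, 0, 0, 0.003, -0.0003, 0.0008, -1, 0, 0, 0, 0.003, -0.0003, 0.0008, -1, 0, 0, 0, 0.003, -0.0003, 0.0008, -1])

```text
clock: 8.3
position: [0.6265, -0.0075, 0.3296]
ee_rot: [0.002, 0.743, 0.669, -0.0]
contact_force: [-2.6, -4.6, 3.7]
width: 0.0108
gripper_force: 30.8
```

```bash
python3 -c "
import k;k.rep()"
```

```text
t 8.3 case [ 3.640e-02 -3.000e-04  3.296e-01] th 1.3312 r 0.2261 Ftan -1.18 Frad 4.12 0.0108
```

>>> move_arm(steps=[0, 0, 0, 0.0008, -0.0001, 0.0002, -1, 0, 0, 0, 0.0016, -0.0002, 0.0003, -1, 0, 0, 0, 0.0024, -0.0003, 0.0005, -1, 0, 0, 0, 0.003, -0.0003, 0.0007, -1, 0, 0, 0, 0.003, -0.0003, 0.0007, -1, 0, 0, 0, 0.003, -0.0003, 0.0007, -1, 0, 0, 0, 0.003, -0.0003, 0.0007, -1, 0, 0, 0, 0.003, -0.0003, 0.0007, -1, 0, 0, 0, 0.003, -0.0003, 0.0007, -1, 0, 0, 0, 0.003, -0.0003, 0.0007, -1])

```text
clock: 9.3
position: [0.6283, -0.0076, 0.3301]
ee_rot: [0.001, 0.743, 0.67, -0.001]
contact_force: [-5.1, -3.7, 4.0]
width: 0.0106
gripper_force: 30.8
```

```bash
python3 -c "
import k;k.rep()"
```

```text
t 9.3 case [ 3.820e-02 -2.000e-04  3.301e-01] th 1.3395 r 0.2261 Ftan -3.65 Frad 4.99 0.0106
```

Contact with the stop (force rising, motion lagging). A light extra millimetre, then check.

>>> move_arm(steps=[0, 0, 0, 0.0004, 0, 0.0001, -1, 0, 0, 0, 0.0008, -0.0001, 0.0002, -1, 0, 0, 0, 0.001, -0.0001, 0.0002, -1, 0, 0, 0, 0.001, -0.0001, 0.0002, -1, 0, 0, 0, 0.001, -0.0001, 0.0002, -1, 0, 0, 0, 0.001, -0.0001, 0.0002, -1, 0, 0, 0, 0.001, -0.0001, 0.0002, -1, 0, 0, 0, 0.001, -0.0001, 0.0002, -1, 0, 0, 0, 0.001, -0.0001, 0.0002, -1, 0, 0, 0, 0.001, -0.0001, 0.0002, -1])

```text
clock: 10.3
position: [0.6287, -0.0077, 0.3302]
ee_rot: [0.0, 0.743, 0.67, -0.002]
contact_force: [-5.6, -4.1, 3.7]
width: 0.0104
gripper_force: 30.8
```

```bash
cat >> h.py <<'E'
def reds(im,g,d=40):
    hsv=cv2.cvtColor(im['pixels'],cv2.COLOR_BGR2HSV)
    m=cv2.inRange(hsv,(0,150,80),(8,255,255))|cv2.inRange(hsv,(172,150,80),(180,255,255))
    n,l,st,ce=cv2.connectedComponentsWithStats(m)
    for i in range(1,n):
        if np.hypot(*(ce[i]-g))<d and st[i][4]>15: print(st[i],ce[i].round(1))
E
python3 - <<'E'
from h import *; import k
k.rep()
t=shot('top','top3');s=shot('scene','scene3');reds(t,(202,175));reds(s,(293,146))
for q in(0,.001,.002):
  th=k.thmax(q)
  for d in (.01,.003,.0001):
    x,z=k.grip(th-d,q);X=k.w(x,.15,z);print(q,th.__round__(3),d,np.round([x,z],4),np.round(proj(t,X),1),np.round(proj(s,X),1))
E
```

```text
t 10.3 case [ 3.850e-02 -3.000e-04  3.302e-01] th 1.3412 r 0.2261 Ftan -4.2 Frad 4.81 0.0104
[193 172  24  11 185] [204.5 176.6]
[289 140  13  14  76] [294.4 146.2]
0 1.328 0.01 [0.0289 0.1468] [202.7 181.2] [291.9 146.9]
0 1.328 0.003 [0.032  0.1456] [203.  179.8] [293.1 146.9]
0 1.328 0.0001 [0.0348 0.1443] [203.3 178.5] [294.2 147. ]
0.001 1.342 0.01 [0.0297 0.1475] [202.6 180.8] [292.2 146.5]
0.001 1.342 0.003 [0.0327 0.1463] [203.  179.3] [293.4 146.5]
0.001 1.342 0.0001 [0.0355 0.145 ] [203.3 178. ] [294.5 146.6]
0.002 1.356 0.01 [0.0304 0.1482] [202.6 180.3] [292.4 146.1]
0.002 1.356 0.003 [0.0334 0.147 ] [203.  178.9] [293.6 146.2]
0.002 1.356 0.0001 [0.0362 0.1456] [203.3 177.6] [294.7 146.3]
```

>>> move_arm(steps=[0, 0, 0, -0.0008, 0.0001, -0.0002, -1, 0, 0, 0, -0.0016, 0.0002, -0.0004, -1, 0, 0, 0, -0.0024, 0.0002, -0.0006, -1, 0, 0, 0, -0.0032, 0.0003, -0.0008, -1, 0, 0, 0, -0.004, 0.0004, -0.001, -1, 0, 0, 0, -0.0048, 0.0005, -0.0012, -1, 0, 0, 0, -0.0055, 0.0006, -0.0013, -1, 0, 0, 0, -0.0055, 0.0006, -0.0013, -1, 0, 0, 0, -0.0055, 0.0006, -0.0013, -1, 0, 0, 0, -0.0055, 0.0006, -0.0013, -1])

```text
clock: 11.4
position: [0.6256, -0.0074, 0.3294]
ee_rot: [0.002, 0.743, 0.669, 0.0]
contact_force: [-1.3, -4.3, 4.8]
width: 0.0109
gripper_force: 30.8
```

```bash
python3 - <<'E'
from h import *; import k
k.rep()
t=shot('top','top4');s=shot('scene','scene4');reds(t,(202,175));reds(s,(293,146))
E
```

```text
t 11.4 case [ 3.540e-02 -3.000e-04  3.294e-01] th 1.3271 r 0.2261 Ftan 0.33 Frad 4.91 0.0109
[194 170  23  11 186] [204.9 174.7]
[290 141  14  13  74] [296.1 146.6]
```

Locked: the grip sank further back (top row 176.6→174.7) while the lid eased, and the stay now carries it. Releasing and lifting off.

>>> move_arm(steps=[0, 0, 0, 0, 0, 0, -0.3, 0, 0, 0, 0, 0, 0, -0.3, 0, 0, 0, 0, 0, 0, -0.3, 0, 0, 0, 0, 0, 0.02, -0.3, 0, 0, 0, 0, 0, 0.045, -0.3, 0, 0, 0, 0, 0, 0.07, -0.3, 0, 0, 0, 0, 0, 0.07, -0.3, 0, 0, -0.02, -0.045, 0, 0.07, -0.3, 0, 0, -0.04, -0.09, -0.02, 0.07, -0.3, 0, 0, -0.06, -0.13, -0.05, 0.07, -0.3])

```text
clock: 12.5
position: [0.4928, -0.0549, 0.3961]
ee_rot: [-0.001, 0.855, 0.518, -0.0]
contact_force: [0.7, -1.6, 1.1]
width: 0.0302
gripper_force: 0.0
```

```bash
python3 - <<'E'
from h import *; import k
k.rep(); print(manip.get_state()['position'],manip.get_state()['qpos'].round(3))
t=shot('top','top5');s=shot('scene','scene5');reds(t,(202,175));reds(s,(293,146))
E
```

```text
t 12.5 case [-0.0917 -0.0614  0.3961] th 1.0049 r 0.3389 Ftan 1.31 Frad 0.48 0.0302
[ 0.49275227 -0.05488854  0.39611273] [-2.520e-01  1.060e-01  1.368e+00  1.000e-03  1.670e+00  2.300e-01]
[192 170  24  10 187] [203.7 174.6]
[290 141  14  13  75] [296.2 146.6]
```

>>> move_arm(steps=[0, 0, -0.19, -0.077, -0.288, -0.25, 0.18, 0, 0, -0.19, -0.077, -0.288, -0.25, 0.18, 0, 0, -0.19, -0.077, -0.288, -0.25, 0.18, 0, 0, -0.19, -0.077, -0.288, -0.25, 0.18, 0, 0, -0.19, -0.077, -0.288, -0.25, 0.18, 0, 0, -0.19, -0.077, -0.288, -0.25, 0.18, 0, 0, -0.19, -0.077, -0.288, -0.25, 0.18, 0, 0, -0.19, -0.077, -0.288, -0.25, 0.18, 0, 0, -0.19, -0.077, -0.288, -0.25, 0.18, 0, 0, -0.19, -0.077, -0.288, -0.25, 0.18])

```text
clock: 13.6
position: [0.4176, -0.3437, 0.1461]
ee_rot: [-0.001, 0.999, -0.051, -0.001]
contact_force: [0.6, 0.3, 0.6]
width: 0.0505
gripper_force: 0.0
```

```bash
python3 - <<'E'
from h import *
s=manip.get_state(); print(s['position'],s['ee_rot'],s['qpos'].round(2))
i=shot('wrist','w1'); print(proj(i,(.4165,-.345,.045)),[onz(i,u,v,.05).round(3) for u,v in((320,240),)])
E
```

```text
[ 0.41762062 -0.3436981   0.14612274] [-1.34018235e-03  9.98680795e-01 -5.13270523e-02 -6.38922614e-04] [-0.82  0.3   1.73  0.    1.11  0.86]
(np.float64(322.1979263688822), np.float64(246.63423120042384)) [array([ 0.422, -0.344,  0.05 ])]
```

View pics/w1.png

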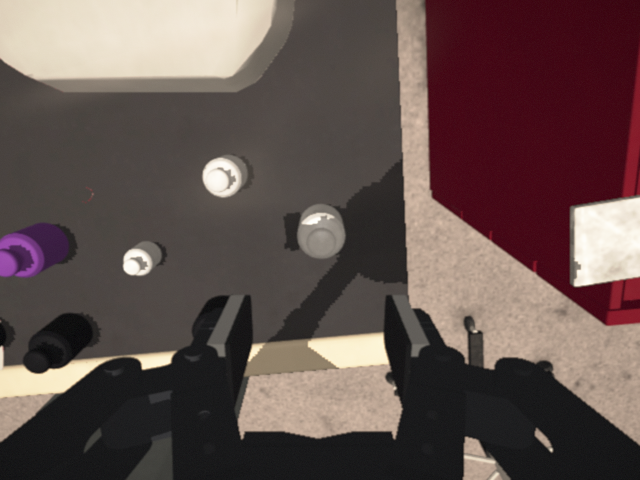

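Wrist view: the bright largest weight is at (321,230) with its knob at (320,240), between the open fingers' lines. The mid weight is at (225,177) and clear. Descend and grip.

>>> move_arm(steps=[0, 0, 0, 0.002, 0, -0.03, 0.18, 0, 0, 0, 0.002, 0, -0.06, 0.18, 0, 0, 0, 0.002, 0, -0.09, 0.18, 0, 0, 0, 0.002, 0, -0.11, 0.18, 0, 0, 0, 0.002, 0, -0.121, 0.18, 0, 0, 0, 0.002, 0, -0.121, 0.18, 0, 0, 0, 0.002, 0, -0.121, -1, 0, 0, 0, 0.002, 0, -0.121, -1, 0, 0, 0, 0.002, 0, -0.121, -1, 0, 0, 0, 0.002, 0, -0.121, -1], squeeze=40)

```text
clock: 14.65
position: [0.4208, -0.3448, 0.0281]
ee_rot: [0.001, 0.999, -0.052, 0.002]
contact_force: [1.0, 1.2, 6.6]
width: 0.0288
gripper_force: 40.1
```

```bash
python3 - <<'E'
from h import *; import k
s=manip.get_state(); print(s['position'])
for th in(1.33,): print('handle',k.cf(k.handle(th)))
print(k.w(-.055,0,.1),k.w(-.045,0,.1))
E
```

```text
[ 0.42082921 -0.34484696  0.02813587]
handle [ 3.72967922e-02 -5.63785130e-18  3.24623792e-01]
[0.5357013  0.00234907 0.1       ] [0.54564651 0.00130378 0.1       ]
```

>>> move_arm(steps=[0, 0, 0, 0, 0, 0.03, -1, 0, 0, 0, 0, 0, 0.07, -1, 0, 0, 0, 0, 0, 0.12, -1, 0, 0, 0, 0.02, 0.04, 0.15, -1, 0, 0, 0, 0.035, 0.085, 0.16, -1, 0, 0, 0, 0.05, 0.13, 0.16, -1, 0, 0, 0, 0.065, 0.175, 0.16, -1, 0, 0, 0, 0.08, 0.22, 0.16, -1, 0, 0, 0, 0.095, 0.265, 0.16, -1, 0, 0, 0, 0.11, 0.31, 0.16, -1])

```text
clock: 15.65
position: [0.5292, -0.0322, 0.1863]
ee_rot: [0.0, 0.999, -0.052, -0.0]
contact_force: [0.7, 0.4, -2.9]
width: 0.0292
gripper_force: 40.6
```

>>> move_arm(steps=[0, 0, 0, 0.0124, 0.037, 0, -1, 0, 0, 0, 0.0124, 0.037, 0, -1, 0, 0, 0, 0.0124, 0.037, -0.02, -1, 0, 0, 0, 0.0124, 0.037, -0.05, -1, 0, 0, 0, 0.0124, 0.037, -0.07, -1, 0, 0, 0, 0.0124, 0.037, -0.07, -1, 0, 0, 0, 0.0124, 0.037, -0.07, -1, 0, 0, 0, 0.0124, 0.037, -0.07, -1, 0, 0, 0, 0.0124, 0.037, -0.07, -1, 0, 0, 0, 0.0124, 0.037, -0.07, -1])

```text
clock: 16.65
position: [0.5426, 0.0028, 0.1176]
ee_rot: [0.0, 0.999, -0.052, 0.001]
contact_force: [-0.6, -0.8, -3.4]
width: 0.0292
gripper_force: 40.8
```

```bash
python3 - <<'E'
from h import *; import k
s=manip.get_state(); print(s['position'],k.cf(s['position']),s['contact_force'],s['width'])
i=shot('wrist','w2');sc=shot('scene','scene6')
cv2.imwrite('pics/c3.png',np.hstack([cv2.resize(i['pixels'],(400,300)),cv2.resize(sc['pixels'][130:310,220:460],(400,300))]))
E
```

```text
[0.54262323 0.00275366 0.11755686] [-0.04815828  0.00112591  0.11755686] [-0.60127438 -0.76272268 -3.41740852] 0.029244567077588216
```

View pics/c3.png

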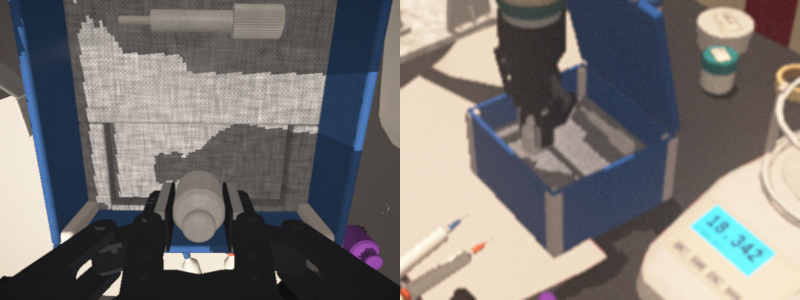

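The wrist view shows the held weight (half-size (198,200)) over the front recess. The recess edges are visible at about (105–290,120–205). Lowering.

>>> move_arm(steps=[0, 0, 0, 0, 0, -0.01, -1, 0, 0, 0, 0, 0, -0.02, -1, 0, 0, 0, 0, 0, -0.03, -1, 0, 0, 0, 0, 0, -0.036, -1, 0, 0, 0, 0, 0, -0.04, -1, 0, 0, 0, 0, 0, -0.042, -1, 0, 0, 0, 0, 0, -0.044, -1, 0, 0, 0, 0, 0, -0.045, -1, 0, 0, 0, 0, 0, -0.045, -1, 0, 0, 0, 0, 0, -0.045, -1])

```text
clock: 17.75
position: [0.542, 0.003, 0.0731]
ee_rot: [0.0, 0.999, -0.051, 0.0]
contact_force: [-3.8, 1.3, 6.5]
width: 0.0287
gripper_force: 42.0
```

>>> move_arm(steps=[0, 0, 0, 0, 0, 0, 0, 0, 0, 0, 0, 0, 0, 0.1, 0, 0, 0, 0, 0, 0, 0.1, 0, 0, 0, 0, 0, 0, 0.1, 0, 0, 0, 0, 0, 0.015, 0.1, 0, 0, 0, 0, 0, 0.035, 0.1, 0, 0, 0, 0, 0, 0.06, 0.1, 0, 0, 0, -0.01, 0, 0.09, 0.1, 0, 0, 0, -0.03, 0.01, 0.13, 0.1, 0, 0, 0, -0.06, 0.02, 0.17, 0.1])

```text
clock: 18.75
position: [0.483, 0.0227, 0.2417]
ee_rot: [-0.0, 0.999, -0.052, 0.0]
contact_force: [-0.3, 0.1, 0.8]
width: 0.0471
gripper_force: 0.0
```

```bash
python3 - <<'E'
from h import *; import k
s=manip.get_state(); print(s['position'],s['contact_force'],s['qpos'].round(2))
i=shot('wrist','w3');t=shot('top','top7');sc=shot('scene','scene7'); reds(t,(204,175));reds(sc,(296,146))
print(proj(i,k.w(-.048,0,.09)),proj(i,k.w(-.0115,.07,.06)),proj(i,k.w(-.0115,-.07,.06)))
cv2.imwrite('pics/c4.png',np.hstack([cv2.resize(i['pixels'],(400,300)),cv2.resize(t['pixels'][145:265,180:340],(400,300))]))
E
```

```text
[0.48298996 0.02273361 0.24171837] [-0.31266063  0.05047227  0.78782543] [-0.1   0.14  1.7   0.    1.3   1.58]
[192 170  25  10 194] [204.1 174.6]
[290 141  14  13  78] [296.3 146.6]
(np.float64(341.3113443601346), np.float64(134.40742297892282)) (np.float64(241.6049156535511), np.float64(79.6732107092557)) (np.float64(437.99030042082006), np.float64(79.92050160693853))
```

View pics/c4.png

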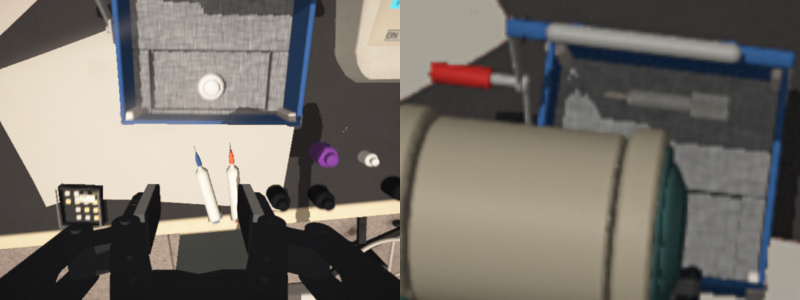

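The weight stands upright in the recess (wrist view half-size (211,87)) and the lid is still locked. Now locate the red grip.

```bash
python3 - <<'E'
from h import *; import k
t=load('top7');s=load('scene7')
p,e=tri(t,(204.1,174.6),s,(296.3,146.6)); print(p,e,k.cf(p))
p2=onz(t,204.1,174.6,.1445); print(p2,k.cf(p2))
s0=.001; F=np.array([.005,.081+s0]); print('locked model(th-.01)',k.thmax(s0)); 
th=k.thmax(s0)-.012; P=k.pin(th);d=P-F;L=np.linalg.norm(d);h=np.sqrt(.07**2-L*L/4);n=np.array([d[1],-d[0]])/L; G=(F+P)/2+h*n; print('locked G',G,'world',k.w(G[0],.15,G[1]))
print('angle', np.arctan2(G[0]-F[0],G[1]-F[1]))
E
```

```text
[0.64760826 0.14179102 0.14275372] 0.0021008983001295396 [0.04171827 0.15037554 0.14275372]
[0.64805715 0.14085515 0.1445    ] [0.04226253 0.14949172 0.1445    ]
locked model(th-.01) 1.3415864204331827
locked G [0.04212892 0.14134175] world [0.64797741 0.14137461 0.14134175]
angle 0.5590878844947409
```

>>> move_arm(steps=[0, 0, 0.25, 0, 0.05, 0, -0.05, 0, 0, 0.25, 0, 0.1, 0, -0.05, 0, 0, 0.25, 0, 0.13, 0, -0.05, 0, 0, 0.25, 0, 0.13, 0, -0.05, 0, 0, 0.25, 0, 0.13, 0, -0.05, 0, 0, 0.25, 0, 0.13, 0, -0.05, 0, 0, 0.25, 0, 0.13, 0, -0.05, 0, 0, 0.25, 0.02, 0.13, 0, -0.05, 0, 0, 0.25, 0.04, 0.13, 0, -0.05, 0, 0, 0.25, 0.06, 0.13, 0, -0.05], squeeze=70)

```text
clock: 19.9
position: [0.5434, 0.1525, 0.2389]
ee_rot: [-0.001, 0.764, 0.645, -0.001]
contact_force: [-0.6, 0.2, -0.6]
width: 0.0408
gripper_force: 0.0
```

```bash
python3 - <<'E'
from h import *; import k
s=manip.get_state(); p=s['position'];print(p,s['ee_rot'],s['qpos'].round(2))
q=s['ee_rot'];from scipy.spatial.transform import Rotation as R
y=R.from_quat([q[1],q[2],q[3],q[0]]).as_matrix()[:,1];print('yaw',np.degrees(np.arctan2(y[1],y[0])))
print('to go',k.w(.042,.160,.1395)-p)
F=np.array([.005,.082]);G0=np.array([.0421,.1413])
from scipy.optimize import brentq
def lid(a):
    G=F+.07*np.array([np.sin(a),np.cos(a)])
    # upper pin P on circle .1 about H, 0.07 from G, the forward-lower solution
    H=np.array([.09,.11]);d=G-H;D=np.linalg.norm(d);c=(D*D+.01-.0049)/(2*D*.1);b=np.arctan2(d[1],-d[0])
    return b+np.arccos(np.clip(c,-1,1))
for a in np.r_[.559,.5:-1.85:-.1]:
    G=F+.07*np.array([np.sin(a),np.cos(a)]);print(round(a,3),'lid',lid(a).round(3),'shift world',(k.w(*[G[0],.16],G[1])-k.w(G0[0],.16,G0[1])).round(4).tolist())
E
```

```text
[0.54339888 0.15254192 0.23885874] [-5.01585040e-04  7.63855656e-01  6.45386179e-01 -9.82647666e-04] [ 0.15  0.27  1.54 -0.    1.34  0.32]
yaw -9.610718832537605
to go [ 0.10549559 -0.00120861 -0.09935874]
0.559 lid 1.33 shift world [0.0, -0.0, 0.0]
0.5 lid 1.34 shift world [-0.0035, 0.0004, 0.0021]
0.4 lid 1.338 shift world [-0.0098, 0.001, 0.0052]
0.3 lid 1.318 shift world [-0.0163, 0.0017, 0.0076]
0.2 lid 1.285 shift world [-0.0231, 0.0024, 0.0093]
0.1 lid 1.242 shift world [-0.0299, 0.0031, 0.0104]
0.0 lid 1.192 shift world [-0.0369, 0.0039, 0.0107]
-0.1 lid 1.137 shift world [-0.0438, 0.0046, 0.0104]
-0.2 lid 1.077 shift world [-0.0507, 0.0053, 0.0093]
-0.3 lid 1.013 shift world [-0.0575, 0.006, 0.0076]
-0.4 lid 0.947 shift world [-0.064, 0.0067, 0.0052]
-0.5 lid 0.879 shift world [-0.0703, 0.0074, 0.0021]
-0.6 lid 0.809 shift world [-0.0762, 0.008, -0.0015]
-0.7 lid 0.739 shift world [-0.0817, 0.0086, -0.0058]
-0.8 lid 0.667 shift world [-0.0868, 0.0091, -0.0105]
-0.9 lid 0.595 shift world [-0.0914, 0.0096, -0.0158]
-1.0 lid 0.524 shift world [-0.0955, 0.01, -0.0215]
-1.1 lid 0.453 shift world [-0.0989, 0.0104, -0.0275]
-1.2 lid 0.383 shift world [-0.1018, 0.0107, -0.0339]
-1.3 lid 0.314 shift world [-0.104, 0.0109, -0.0406]
-1.4 lid 0.247 shift world [-0.1055, 0.0111, -0.0474]
-1.5 lid 0.184 shift world [-0.1063, 0.0112, -0.0543]
-1.6 lid 0.123 shift world [-0.1065, 0.0112, -0.0613]
-1.7 lid 0.067 shift world [-0.1059, 0.0111, -0.0683]
-1.8 lid 0.016 shift world [-0.1047, 0.011, -0.0752]
```

>>> move_arm(steps=[0, 0, 0.01, 0.04, 0, 0, -0.05, 0, 0, 0.01, 0.08, -0.001, 0, -0.05, 0, 0, 0.01, 0.106, -0.001, 0, -0.05, 0, 0, 0.01, 0.106, -0.001, -0.01, -0.05, 0, 0, 0.01, 0.106, -0.001, -0.035, -0.05, 0, 0, 0.01, 0.106, -0.001, -0.06, -0.05, 0, 0, 0.01, 0.106, -0.001, -0.085, -0.05, 0, 0, 0.01, 0.106, -0.001, -0.1, -0.05, 0, 0, 0.01, 0.106, -0.001, -0.1, -0.05, 0, 0, 0.01, 0.106, -0.001, -0.1, -0.05])

```text
clock: 20.9
position: [0.6479, 0.1517, 0.1397]
ee_rot: [-0.001, 0.745, 0.667, -0.001]
contact_force: [1.3, -0.5, 0.2]
width: 0.0405
gripper_force: 0.0
```

```bash
python3 - <<'E'
from h import *; import k
s=manip.get_state(); p=s['position'];print(p,s['ee_rot'],k.cf(p),s['contact_force'])
i=shot('wrist','w4');t=shot('top','top8');sc=shot('scene','scene8')
print(proj(i,k.w(.042,.15,.1415)))
cv2.imwrite('pics/c5.png',np.hstack([cv2.resize(i['pixels'],(400,300)),cv2.resize(sc['pixels'][80:230,220:420],(400,300))]))
E
```

```text
[0.64794679 0.15166424 0.13967175] [-5.59694156e-04  7.45221863e-01  6.66815814e-01 -8.55696534e-04] [0.04102292 0.16023006 0.13967175] [ 1.26579991 -0.53453371  0.15700883]
(np.float64(320.66159926363815), np.float64(363.35796222882965))
```

View pics/c5.png

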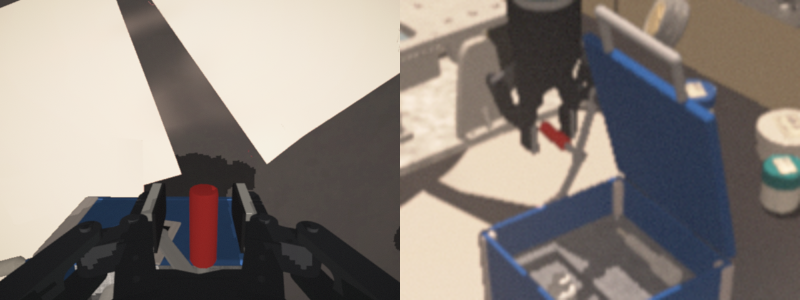

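The wrist view shows the red bar (203,225) between the fingers. Closing on it.

>>> move_arm(steps=[0, 0, 0, 0.001, 0, 0, -0.4, 0, 0, 0, 0.001, 0, 0, -0.5, 0, 0, 0, 0.001, 0, 0, -1, 0, 0, 0, 0.001, 0, 0, -1, 0, 0, 0, 0.001, 0, 0, -1, 0, 0, 0, 0.001, 0, 0, -1, 0, 0, 0, 0.001, 0, 0, -1, 0, 0, 0, 0.001, 0, 0, -1, 0, 0, 0, 0.001, 0, 0, -1, 0, 0, 0, 0.001, 0, 0, -1], squeeze=70)

```text
clock: 22.05
position: [0.6503, 0.1518, 0.1414]
ee_rot: [0.001, 0.745, 0.667, 0.001]
contact_force: [0.8, -0.2, 5.0]
width: 0.0141
gripper_force: 68.3
```

>>> move_arm(steps=[0, 0, 0, -0.0018, 0.0002, 0.001, -1, 0, 0, 0, -0.0035, 0.0004, 0.0021, -1, 0, 0, 0, -0.0066, 0.0007, 0.0037, -1, 0, 0, 0, -0.0098, 0.001, 0.0052, -1, 0, 0, 0, -0.013, 0.0014, 0.0064, -1, 0, 0, 0, -0.0163, 0.0017, 0.0076, -1, 0, 0, 0, -0.0197, 0.002, 0.0085, -1, 0, 0, 0, -0.0231, 0.0024, 0.0093, -1, 0, 0, 0, -0.0231, 0.0024, 0.0093, -1, 0, 0, 0, -0.0231, 0.0024, 0.0093, -1], squeeze=50)

```text
clock: 23.05
position: [0.6299, 0.1541, 0.1519]
ee_rot: [0.003, 0.745, 0.667, 0.003]
contact_force: [6.5, -1.4, 5.8]
width: 0.0137
gripper_force: 65.2
```

```bash
python3 - <<'E'
from h import *; import k
s=manip.get_state(); p=s['position'];print(p,k.cf(p),s['contact_force'],s['moment'],s['gripper_force'])
t=shot('top','top9');sc=shot('scene','scene9')
cv2.imwrite('pics/c6.png',np.hstack([cv2.resize(t['pixels'][120:270,170:370],(400,300)),cv2.resize(sc['pixels'][80:230,220:420],(400,300))]))
E
```

```text
[0.62987986 0.15407545 0.15193321] [0.02280292 0.16073955 0.15193321] [ 6.54271461 -1.3972113   5.76129626] [-0.10123043 -1.2971714  -0.0225424 ] 65.23796439170837
```

View pics/c6.png

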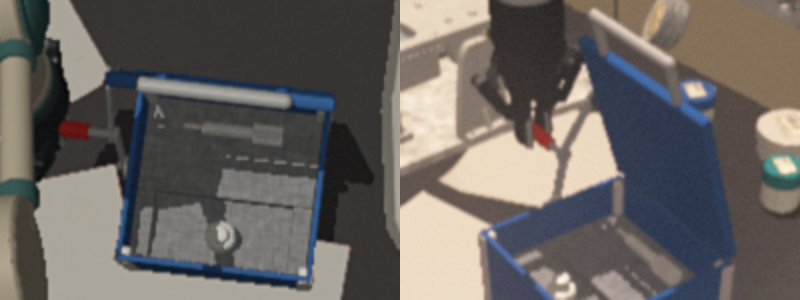

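The stay is broken through straight and being led by the grip, and the weight is still upright (left image (223,237)). Continuing round the circle.

>>> move_arm(steps=[0, 0, 0, -0.0034, 0.0004, 0.0006, -1, 0, 0, 0, -0.0068, 0.0007, 0.0011, -1, 0, 0, 0, -0.0103, 0.0011, 0.0013, -1, 0, 0, 0, -0.0138, 0.0015, 0.0014, -1, 0, 0, 0, -0.0173, 0.0018, 0.0013, -1, 0, 0, 0, -0.0207, 0.0022, 0.0011, -1, 0, 0, 0, -0.0242, 0.0026, 0.0006, -1, 0, 0, 0, -0.0276, 0.0029, 0, -1, 0, 0, 0, -0.031, 0.0033, -0.0008, -1, 0, 0, 0, -0.0344, 0.0036, -0.0017, -1], squeeze=45)

```text
clock: 24.15
position: [0.5937, 0.1584, 0.1505]
ee_rot: [0.001, 0.745, 0.667, 0.003]
contact_force: [2.0, 1.1, 9.1]
width: 0.0136
gripper_force: 65.6
```

```bash
python3 - <<'E'
from h import *; import k
s=manip.get_state(); p=k.cf(s['position']);print(s['position'],p,s['contact_force'],s['moment'],s['gripper_force'],'a',np.arctan2(p[0]-.005,p[2]+.002-.082),np.hypot(p[0]-.005,p[2]+.002-.082))
t=shot('top','top10');reds(t,(200,200),60)
E
```

```text
[0.59373914 0.15839778 0.15047416] [-0.01359162  0.16126047  0.15047416] [2.03267203 1.06379794 9.08785071] [ 0.0734611  -1.01222479  0.00759642] 65.5876100063324 a -0.25793128440114477 0.07288522378543326
[197 200  15   9  99] [204.2 204. ]
```

>>> move_arm(steps=[0, 0, 0, -0.0033, 0.0003, -0.0007, -1, 0, 0, 0, -0.0065, 0.0007, -0.0014, -1, 0, 0, 0, -0.0097, 0.001, -0.0024, -1, 0, 0, 0, -0.0128, 0.0014, -0.0035, -1, 0, 0, 0, -0.0158, 0.0017, -0.0052, -1, 0, 0, 0, -0.0187, 0.002, -0.0071, -1, 0, 0, 0, -0.0215, 0.0023, -0.0092, -1, 0, 0, 0, -0.0242, 0.0026, -0.0114, -1, 0, 0, 0, -0.0268, 0.0028, -0.0137, -1, 0, 0, 0, -0.0293, 0.0031, -0.0161, -1])

```text
clock: 25.2
position: [0.563, 0.1613, 0.1322]
ee_rot: [0.0, 0.745, 0.667, 0.001]
contact_force: [0.8, 4.8, -3.3]
width: 0.0136
gripper_force: 63.3
```

```bash
python3 - <<'E'
from h import *; import k
s=manip.get_state(); p=k.cf(s['position']);print(s['position'],p,s['contact_force'],s['moment'],s['gripper_force'],'a',np.arctan2(p[0]-.005,p[2]+.002-.082),np.hypot(p[0]-.005,p[2]+.002-.082))
E
```

```text
[0.56302103 0.16133827 0.13216828] [-0.04444883  0.16097394  0.13216828] [ 0.84173423  4.79856997 -3.3332197 ] [ 0.68697474 -0.40317559  0.00982468] 63.3109974861145 a -0.758642814384306 0.07187986740192906
```

>>> move_arm(steps=[0, 0, 0, -0.0023, 0.0003, -0.0026, -1, 0, 0, 0, -0.0046, 0.0005, -0.0053, -1, 0, 0, 0, -0.0067, 0.0007, -0.0081, -1, 0, 0, 0, -0.0087, 0.0009, -0.011, -1, 0, 0, 0, -0.0105, 0.0011, -0.014, -1, 0, 0, 0, -0.0121, 0.0013, -0.017, -1, 0, 0, 0, -0.0136, 0.0015, -0.0202, -1, 0, 0, 0, -0.015, 0.0016, -0.0234, -1, 0, 0, 0, -0.0162, 0.0017, -0.0267, -1, 0, 0, 0, -0.0172, 0.0018, -0.0301, -1])

```text
clock: 26.2
position: [0.5451, 0.163, 0.1017]
ee_rot: [-0.0, 0.745, 0.667, -0.0]
contact_force: [1.0, 6.7, -2.0]
width: 0.0136
gripper_force: 57.1
```

```bash
python3 - <<'E'
from h import *; import k
s=manip.get_state(); p=k.cf(s['position']);print(s['position'],p,s['contact_force'],s['moment'],s['gripper_force'],'a',np.arctan2(p[0]-.005,p[2]+.002-.082),np.hypot(p[0]-.005,p[2]+.002-.082))
t=shot('top','top11');reds(t,(204,225),60)
E
```

```text
[0.54509764 0.16302319 0.10168311] [-0.06245015  0.16077612  0.10168311] [ 1.04045792  6.67326666 -2.02581518] [ 1.03347149 -0.41964138  0.12209527] 57.13261842727661 a -1.2597616725880991 0.0708497032433133
[201 230  12   8  68] [206.5 233.9]
```

>>> move_arm(steps=[0, 0, 0, -0.0008, 0.0005, -0.0034, -1, 0, 0, 0, -0.0015, 0.001, -0.0068, -1, 0, 0, 0, -0.0019, 0.0015, -0.0102, -1, 0, 0, 0, -0.0023, 0.002, -0.0137, -1, 0, 0, 0, -0.0025, 0.002, -0.0172, -1, 0, 0, 0, -0.0025, 0.002, -0.0207, -1, 0, 0, 0, -0.0023, 0.002, -0.0242, -1, 0, 0, 0, -0.0019, 0.002, -0.0277, -1, 0, 0, 0, -0.0017, 0.002, -0.0295, -1, 0, 0, 0, -0.0014, 0.002, -0.0312, -1])

```text
clock: 27.25
position: [0.5465, 0.163, 0.0728]
ee_rot: [0.003, 0.745, 0.667, 0.001]
contact_force: [2.9, -5.1, 15.3]
width: 0.0133
gripper_force: 54.6
```

```bash
python3 - <<'E'
from h import *; import k
s=manip.get_state(); p=k.cf(s['position']);print(s['position'],p,s['contact_force'],s['moment'],s['gripper_force'],'a',np.arctan2(p[0]-.005,p[2]+.002-.082),np.hypot(p[0]-.005,p[2]+.002-.082))
t=shot('top','top12');reds(t,(204,234),60)
hsv=cv2.cvtColor(t['pixels'],cv2.COLOR_BGR2HSV);m=cv2.inRange(hsv,(100,120,60),(125,255,255));m[:,:215]=0;m[:,345:]=0;m[:150]=0;m[280:]=0
ys,xs=np.nonzero(m);print(ys.max(),xs.max(), m.sum()/255)
E
```

```text
[0.54653753 0.16299953 0.07276653] [-0.06101567  0.1609031   0.07276653] [ 2.88742319 -5.05721824 15.34746297] [-1.0185217  -1.06102312  0.00328034] 54.63263690471649 a -1.6799328882688231 0.06641078217327498
[204 233  11   6  61] [209.2 235.6]
259 335 9101.0
```

```bash
python3 - <<'E'
from h import *
a=load('top0');b=shot('top','top13');sc=shot('scene','scene13');s0=load('scene0')
d=cv2.absdiff(a['pixels'],b['pixels'])[255:285,235:320].max(2); print((d>30).sum())
cv2.imwrite('pics/c7.png',np.hstack([cv2.resize(s0['pixels'][150:290,230:400],(400,300)),cv2.resize(sc['pixels'][150:290,230:400],(400,300))]))
E
```

```text
57
```

View pics/c7.png

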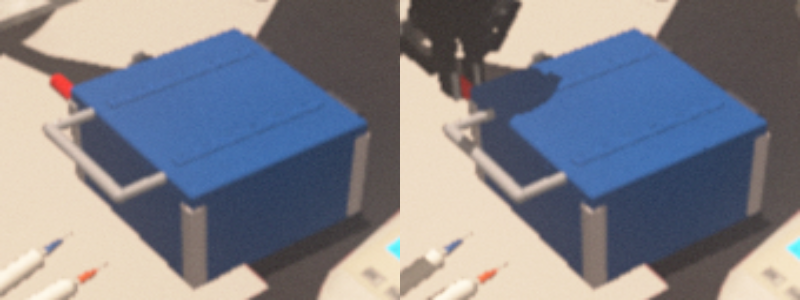

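The lid is visually identical to the initial shut picture, and the hand presses 15 N against it. I relieve the pressure, release and retreat upward.

>>> move_arm(steps=[0, 0, 0, 0, 0, 0.0015, -1, 0, 0, 0, 0, 0, 0.003, -1, 0, 0, 0, 0, 0, 0.003, -0.1, 0, 0, 0, 0, 0, 0.003, -0.1, 0, 0, 0, 0, 0, 0.003, -0.1, 0, 0, 0, 0, 0, 0.003, -0.1, 0, 0, 0, 0, 0.003, 0.025, -0.1, 0, 0, 0, 0, 0.006, 0.06, -0.1, 0, 0, 0, 0, 0.01, 0.1, -0.1, 0, 0, 0, -0.02, 0.05, 0.12, -0.1])

```text
clock: 28.4
position: [0.5276, 0.2127, 0.194]
ee_rot: [0.002, 0.747, 0.665, 0.002]
contact_force: [0.5, 0.9, 1.5]
width: 0.0389
gripper_force: 0.0
```

>>> move_arm(steps=[0, 0, 0, -0.02, 0.05, 0.02, -0.1, 0, 0, 0, -0.04, 0.09, 0.04, -0.1, 0, 0, 0, -0.06, 0.12, 0.05, -0.1, 0, 0, 0, -0.06, 0.12, 0.05, -0.1, 0, 0, 0, -0.06, 0.12, 0.05, -0.1, 0, 0, 0, -0.06, 0.12, 0.05, -0.1, 0, 0, 0, -0.06, 0.12, 0.05, -0.1, 0, 0, 0, -0.06, 0.12, 0.05, -0.1, 0, 0, 0, -0.06, 0.12, 0.05, -0.1, 0, 0, 0, -0.06, 0.12, 0.05, -0.1])

```text
clock: 29.4
position: [0.4645, 0.3341, 0.2407]
ee_rot: [-0.0, 0.746, 0.666, -0.0]
contact_force: [0.7, 0.1, -0.1]
width: 0.0386
gripper_force: 0.0
```

```bash
python3 - <<'E'
from h import *
s=manip.get_state();print(s['position'],s['contact_force'])
a=load('top0');b=shot('top','top14');sc=shot('scene','scene14');s0=load('scene0')
for x,y,r in((a,b,(slice(150,285),slice(225,345))),(s0,sc,(slice(160,290),slice(240,400)))):
    d=cv2.absdiff(x['pixels'],y['pixels'])[r].max(2); print((d>40).sum())
reds(a,(204,234));reds(b,(204,234));reds(s0,(257,190));reds(sc,(257,190))
E
```

```text
[0.46450294 0.33410609 0.24073188] [ 0.6652558   0.14741262 -0.05800888]
0
0
[193 231  23   9 147] [203.9 234.6]
[193 231  23   9 147] [203.9 234.6]
[252 184   9  12  62] [255.8 189.1]
[252 184   9  12  61] [255.9 189.2]
```

The case and stay look exactly as they did at the start, so the lid is fully shut. Handing in.

```bash
python3 -c "
from rig import manip
print(manip.sign_off())"
```

```text
the job is handed in; nothing more can be done
None
```

The job is handed in at about 29 s: the stay was locked and later broken by its red grip, the largest weight was seen standing in the front recess before the lid came down, the lid is shut as at the start, and the hand is clear; no verdict was returned.

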